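Rock a tight relay out of its socket

ROBOT

A 6-joint arm with a two-finger parallel gripper is mounted at the origin on a cart in front of the work surface, level with it; the furniture and walls round the work are solid. World frame = base frame: x ahead of the robot, y to its left, z up, the work surface at z = 0. Lengths are in m, angles in rad, forces in N, time in s.
With the tool pointing down it reaches from about 0.3 to 0.775 m from the base axis. Payload 14.6 kg.
Tool frame: the origin (TCP) lies at the very end of the fingers, on their centre line; the grasp point (between the pads) lies 19 mm behind it; z points along the fingers, y is the line along which they close (so a half turn about z gives the same grasp; the last joint's range is limited). The gripper opens to 94 mm and grips with 3 to 60 N. Pads are 16 mm wide; open, the fingers measure 119 mm over their backs; the gripper's body (75 mm by 177 mm) begins 78 mm behind the grasp point.
Start: joints at [-1.224, 0.3, 1.521, -0, 1.321, -0.067], TCP at [0.221, -0.504, 0.17] pointing down, gripper open.
Joint ranges: [-3.03, 3.03], [-0.79, 2.21], [0.23, 2.52], [-1.04, 4.18], [0, 3.07], [-2.55, 2.55]. Speed limits (rad/s): [2.22, 2.22, 2.57, 3.14, 3.14, 3.14].

INTERFACE

Orientations are given as [roll, pitch, yaw] about the fixed x, y, z axes, in that order (R = Rz(yaw) Ry(pitch) Rx(roll)).
In Python, from station import ctrl gives the robot as it stands.
- The arm moves only by the shell command python3 -m pendant 'ROWS' [OPENING] [FORCE]. ROWS is JSON, a list of rows, each a list of 2 entries, a list of its own where there are three numbers: the shift along the world's x, y, z in cm, then the turn about the world's z in rad. A call has 1 to 20 rows; each row shifts and turns the commanded pose from where the row before left it; what a row does not reach is not made up. A row lasts 1/12 s, in which the tool goes at most 41.7 mm and 7.16 degrees, less where a joint would pass 70% of its speed; a pose out of reach is approached as far as the arm can. A call is refused whole if a number of a shift passes 4.17 or a number of a turn 0.125, either way. A call with a gripper value outside its range is refused whole. OPENING is the opening, from 0 (shut) to 1 (fully open), set as the call begins (- or left out, the last holds). The fingers move at their own pace and stop on an object; FORCE is the grip in N (left out, the last holds). Time passes only in rows, so rows that do not move let the fingers close. It gives the time, the measured TCP pose, the force, the opening and the grip force at its end, in the units of the state.
- ctrl.get_obs(): the state, without advancing time (a new reading comes with each control period).
- ctrl.camera(name): name is "scene" or "top" or "wrist"; returns a dict with "color" (420x560x3 uint8, red, green, blue), "intrinsics" (3x3 intrinsics, pixels), "k1" (the pictures are not rectified: a ray, as slopes to the right and down, at radius r is drawn at 1 + k1 r^2 times it, then the intrinsics apply), "camera_from_world" (4x4, takes a point from world to camera coordinates). Camera axes: x right, y down, z forward; pixel columns grow to the right and rows downward; lengths in m; the calibration is good to about 2 mm. A picture is of the moment at which its call begins. There is no depth.
- ctrl.hand_in(): hands the job in; it is judged then, once.
The state is a dict: "time_s": time; "qpos": joint angles; "joint_vel": joint speeds; "tau": joint torques, N m; "ee_pos": TCP position; "eef_rot": TCP orientation; "force": force on the tool from outside, world axes, zero at the start; "moment": the same for the moment, N m; "grip_width": finger opening in m; "grip_force": force on a finger pad.
Only numpy, scipy, OpenCV 4.12 (cv2) and the standard library are available. Lean on these libraries where they do the work, as an engineer would, in place of code of your own. Each camera call takes 0.05 s, during which the arm holds its last target. There are 200 camera calls.

TASK

The green relay in the relay box has to come out, and the box is only standing on the bench, so a straight pull would just bring the whole box up with it. Swing the steel retaining strap well away from over the relays by its red tab, then rock the green relay clearly over and back, from side to side along the row, easing it up until its blades leave the socket, while the box stays down on the bench where it is and the other two relays stay fully home. Finish holding the green relay still and upright over its own socket, the tips of its blades about two centimetres above the deck: do not let go of it.

Things in the scene. Friction and masses are not known exactly. Their poses are not given: they have to be found in the camera images.
- relay_box: Black car relay and fuse box on a dark steel mounting plate, 140 (x) x 290 (y) x 62 mm, 1.6 kg, loose on the bench. Origin: centre of its underside; z up; y along the row of three relays, x across it, away from the robot. Its deck, on which the relays stand, is 55 mm up. Coloured fuses stand on the deck, 10 mm high in front (around x = -40) and 12 mm behind (around x = +40 mm)
- deck_middle (a point): The middle of the deck and of the relay row, fixed to the box. Sockets lie at y = +60, 0 and -60 mm from it, all at x = 0, with one relay in each; which relay is where varies. Two posts 34 mm high stand at y = +120 mm (pivot of the strap) and y = -110 mm (rest of the strap's free end). A rim 7 mm high runs round the deck's edge
- strap (a joint): Turn of the steel retaining strap (12 mm wide, 3 mm thick, 242 mm long) about its upright pivot at the +y end of the box, rad. Near 0 it lies along the row over all relays, 4 mm above their tops; the value grows as the free end swings level towards +x of the box, away from the robot, up to its stop at 1.15. It stays where left; under 1 N at the tab moves it. Above 0.85 it is out of the way
- strap_pivot (a point): Point on the strap's pivot axis, on the box, level with the underside of the strap, 34 mm above the deck
- strap_tab (a point): Middle of the strap's red thumb tab: an upright plate 26 mm long (along the strap), 5 mm thick, from 2 to 24 mm above the underside of the strap, centred 222 mm from the pivot axis
- relay_green: Green plug-in relay on a black foot, 28 x 28 x 30 mm high, 45 g. Origin: centre of the underside of the case, at deck height when it is home; z up, y along the row. Held by friction: a straight pull takes 28 to 40 N, more than the box weighs. Rocked about the box's x axis, some 8 degrees each way with the low edge of the case near the deck, it can be raised 2 mm with each swing almost freely
- green_blades (a point): Level of the tips of the green relay's brass blades, 13 mm below the origin of the relay; the blades are 18 mm apart over their outer faces along y. Spring contacts in the socket, 6 mm below the deck, pinch them from +y and -y with some 28 N and let go after 8 to 10 mm of rise. The case may be gripped with 60 N, best across y: 32 mm are free between neighbouring relays
- relay_blue: Blue relay, otherwise like the green one. It stays in its socket
- relay_white: Off-white relay, otherwise like the green one. It stays in its socket
Things that resemble listed ones, but are neither listed nor needed, are in the scene too. Of the things that look like the relay_white, the middle-sized one is meant. Several things have the shape of the relay_green; the one meant has the colours described above.

How it is judged:
By the outcome, as a careful person would: the job done as asked, in the order asked, and still so for the second after the job is handed in, while the arm keeps its last pose, push and grip.
It also fails if it takes over 51 s, if anything falls off the work surface, if the arm or the gripper's body presses on something with over 40 N, if the wrist force passes 120 N, or if a joint passes its speed limit or range.

## Working session

There is one attempt and no reset: what is moved stays moved. The work goes in short steps, Python scripts to look and compute and a shell command to move; the robot and the scene stay as the last step left them, time stands still between calls to the robot, and variables do not carry over. Pictures are saved under pics/ and viewed, at most 10 in all, crops included, and the job is handed in when it is done.

```bash
ls; mkdir -p pics; python3 - <<'E'
from station import ctrl
import cv2,numpy as np
o=ctrl.get_obs(); print({k:np.round(v,3).tolist() for k,v in o.items()})
for n in("scene","top"):
    c=ctrl.camera(n); cv2.imwrite(f"pics/{n}0.png",c["color"][:,:,::-1]); np.savez(f"pics/{n}0.npz",**c)
    print(n,c["intrinsics"].tolist(),c["k1"],np.round(c["camera_from_world"],3).tolist())
E
```

```text
pics
{'time_s': 0.0, 'qpos': [-1.224, 0.3, 1.522, -0.0, 1.321, -0.067], 'joint_vel': [-0.001, 0.001, -0.0, 0.0, 0.001, 0.001], 'tau': [0.0, -53.181, -35.274, 0.071, 0.024, -0.0], 'ee_pos': [0.221, -0.503, 0.169], 'eef_rot': [-3.14, -0.0, 0.414], 'force': [-0.334, 0.112, 0.266], 'moment': [0.013, 0.004, 0.009], 'grip_force': 0.0, 'grip_width': 0.094}
scene [[387.1436956440518, 0.0, 282.70374406844707], [0.0, 387.1436956440518, 210.57940259962305], [0.0, 0.0, 1.0]] -0.0036313092847054572 [[0.467, -0.884, -0.016, -0.252], [-0.374, -0.181, -0.91, 0.228], [0.801, 0.43, -0.415, 0.543], [0.0, 0.0, 0.0, 1.0]]
top [[510.1171298973437, 0.0, 275.40398276876357], [0.0, 510.1171298973437, 204.36729420455183], [0.0, 0.0, 1.0]] -0.16184712539152177 [[-0.006, -1.0, 0.023, -0.071], [-0.994, 0.004, -0.112, 0.464], [0.112, -0.023, -0.993, 1.257], [0.0, 0.0, 0.0, 1.0]]
```

View pics/top0.png

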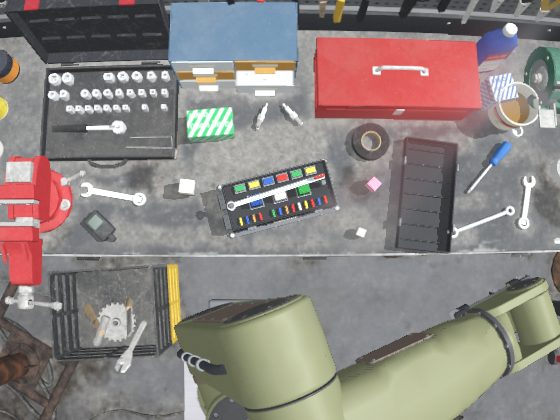

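View pics/scene0.png

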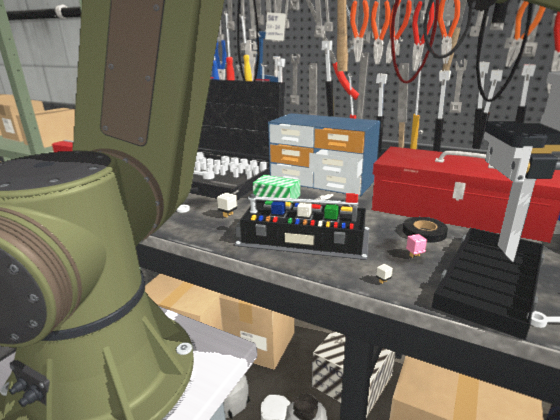

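The top view shows the box centred near (280,198), with the strap pivot at (231,206), the red tab at about (320,178) and the green relay at (304,188), the −y socket. Candidates for green: the relay at (304,188), the green fuses at (239,188) and (311,170), and the green-striped box at (210,122). For white: the relay at (281,196), the large cube at (187,187) and the small cube at (361,232). I'll check with a close crop.

```bash
cat > h.py <<'E'
import numpy as np,cv2
def ray(c,px):
    K=c["intrinsics"];T=c["camera_from_world"];d=((np.array(px,float)-K[:2,2])/[K[0,0],K[1,1]])
    u=d.copy()
    for _ in range(20): u=d/(1+float(c["k1"])*(u@u))
    R=T[:3,:3]; return -R.T@T[:3,3], R.T@np.r_[u,1]
def onz(c,px,z):
    o,d=ray(c,px); return o+d*(z-o[2])/d[2]
def proj(c,p):
    T=c["camera_from_world"];q=T[:3,:3]@np.array(p)+T[:3,3];u=q[:2]/q[2];u=u*(1+float(c["k1"])*(u@u))
    return u*c["intrinsics"][[0,1],[0,1]]+c["intrinsics"][:2,2]
def blobs(img,lo,hi,amin,roi):
    x0,y0,x1,y1=roi;h=cv2.cvtColor(img[y0:y1,x0:x1],cv2.COLOR_RGB2HSV)
    n,_,s,ct=cv2.connectedComponentsWithStats(cv2.inRange(h,lo,hi))
    return [(ct[i]+[x0,y0],s[i][:4]+[x0,y0,0,0],s[i][4]) for i in range(1,n) if s[i][4]>=amin]
E
python3 - <<'E'
from h import *
t=np.load("pics/top0.npz"); 
im=t["color"][145:250,205:350][:,:,::-1]; cv2.imwrite("pics/crop0.png",cv2.resize(im,None,fx=5.3,fy=5.3,interpolation=cv2.INTER_CUBIC))
R=(205,145,350,250)
for n,lo,hi in(("green",(50,120,60),(75,255,255)),("blue",(105,120,50),(130,255,255)),("red",(0,150,80),(6,255,255))):
    for b in blobs(t["color"],lo,hi,12,R): print(n,np.round(b[0],1),b[1],b[2],np.round(onz(t,b[0],.085),3))
for p,z in(((231,206),.089),((325,177),.092),((228,236),.0),((338,206),0),((219,187),0),((324,161),0)): print(p,onz(t,p,z).round(3))
E
```

```text
green [295.9 173.4] [292 171   9   6] 44 [ 0.533 -0.122  0.085]
green [303.2 189.2] [297 184  13  11] 100 [ 0.494 -0.139  0.085]
green [239.3 187.8] [235 185  10   7] 44 [0.498 0.015 0.085]
green [273.1 212.9] [272 209   4   8] 18 [ 0.437 -0.066  0.085]
blue [267.5 180.7] [263 178  10   7] 49 [ 0.515 -0.053  0.085]
blue [318.6 200.8] [317 197   4   8] 23 [ 0.466 -0.176  0.085]
blue [256. 203.] [250 199  12   8] 62 [ 0.461 -0.025  0.085]
blue [279.7 210.7] [278 207   4   9] 24 [ 0.442 -0.082  0.085]
blue [247.3 219.8] [246 216   4   8] 22 [ 0.421 -0.005  0.085]
red [281.7 177. ] [277 174  10   7] 44 [ 0.524 -0.088  0.085]
red [319.6 175.8] [315 174  10   5] 17 [ 0.527 -0.18   0.085]
red [324.9 198.7] [324 196   3   7] 13 [ 0.471 -0.192  0.085]
red [312.1 202.6] [311 199   3   8] 18 [ 0.461 -0.16   0.085]
red [292.7 207.5] [291 204   4   8] 22 [ 0.45  -0.114  0.085]
red [260.3 216.1] [259 213   4   7] 19 [ 0.429 -0.036  0.085]
(231, 206) [0.453 0.034 0.089]
(325, 177) [ 0.523 -0.192  0.092]
(228, 236) [0.386 0.048 0.   ]
(338, 206) [ 0.462 -0.236  0.   ]
(219, 187) [0.513 0.071 0.   ]
(324, 161) [ 0.58  -0.202  0.   ]
```

View pics/crop0.png

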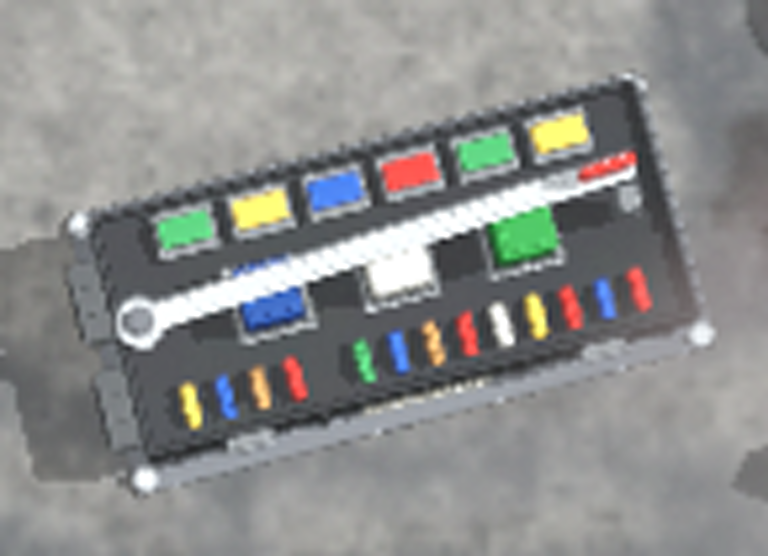

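```bash
python3 - <<'E'
from h import *
t=np.load("pics/top0.npz"); s=np.load("pics/scene0.npz")
for p,z in(((266,95),0),((297,80),0),((315,117),0),((232,136),.0),((186,138),0),((370,158),0)): print(p,onz(t,p,z).round(3))
# plate corner bolts
A=[onz(t,(205+a/5.3,145+b/5.3),.006)[:2] for a,b in((146,480),(703,333))]
B=[onz(t,(205+a/5.3,145+b/5.3),.006)[:2] for a,b in((78,222),(630,85))]
for X in(A,B): d=X[0]-X[1]; print(np.round(X,4),np.hypot(*d),"yaw",np.arctan2(-d[0],d[1]))
print("centre",np.mean(A+B,0))
print("pivot",onz(t,(205+138/5.3-.4,145+321/5.3-.4),.092))
# red tab, both views
for n,c,r in(("top",t,(310,165,335,185)),("scene",s,(335,185,370,215))):
  for b in blobs(c["color"],(0,130,80),(8,255,255),8,r): print(n,b[0],b[1],b[2],onz(c,b[0],.107 if n=="top" else .102).round(4))
for b in blobs(s["color"],(50,100,40),(75,255,255),12,(230,195,370,230)): print("sg",b, onz(s,b[0],.07).round(3))
E
```

```text
(266, 95) [ 0.759 -0.051  0.   ]
(297, 80) [ 0.802 -0.134  0.   ]
(315, 117) [ 0.699 -0.18   0.   ]
(232, 136) [0.647 0.038 0.   ]
(186, 138) [0.643 0.159 0.   ]
(370, 158) [ 0.589 -0.323  0.   ]
[[ 0.387   0.0356]
 [ 0.4568 -0.2338]] 0.2783122497389947 yaw 0.253638389887773
[[ 0.5121  0.0689]
 [ 0.5792 -0.2004]] 0.2775739600780107 yaw 0.24399841013635104
centre [ 0.48377566 -0.08243586]
pivot [0.45514799 0.03507789 0.092     ]
top [319.4 176. ] [314 174  11   5] 20 [ 0.5226 -0.1768  0.107 ]
scene [351.5        197.41509434] [346 193  12  10] 106 [ 0.5239 -0.1795  0.102 ]
sg (array([267.88888889, 202.2962963 ]), array([264, 201,   9,   4]), np.int32(27)) [0.486 0.01  0.07 ]
sg (array([330.91428571, 211.31904762]), array([324, 204,  15,  16]), np.int32(210)) [ 0.502 -0.141  0.07 ]
sg (array([289.48148148, 220.25925926]), array([287, 217,   6,   7]), np.int32(27)) [ 0.422 -0.079  0.07 ]
```

Both views agree: box centre at (.484,−.0825) with yaw .249, green relay at (.499,−.141), and tab at (.523,−.178) with the strap at about .065 rad. The tab is 222.6 mm from the pivot, as it should be. Moving above the tab.

```bash
python3 -m pendant '[[[0,0,3],0.1],[[2.15,2.3,0.1],0.1],[[2.15,2.3,0],0.1],[[2.15,2.3,0],0.1],[[2.15,2.3,0],0.1],[[2.15,2.3,0],0.1],[[2.15,2.3,0],0.1],[[2.15,2.3,0],0.1],[[2.15,2.3,0],0.1],[[2.15,2.3,0],0.1],[[2.15,2.3,0],0.1],[[2.15,2.3,0],0.1],[[2.15,2.3,0],0.1],[[2.2,2.4,0],0.1],[[2.2,2.5,0],0.07],[[0,0,0],0]]' 0.3; python3 - <<'E'
from station import ctrl
from h import *
c=ctrl.camera("wrist"); np.savez("pics/w1.npz",**c); cv2.imwrite("pics/w1.png",c["color"][:,:,::-1])
for b in blobs(c["color"],(0,130,80),(8,255,255),40,(0,0,560,420)): print(b, onz(c,b[0],.113).round(4))
E
```

```text
time_s: 1.43
ee_pos: [0.5255, -0.1748, 0.2001]
eef_rot: [-3.142, -0.001, 1.892]
force: [-0.1, -0.1, -0.4]
grip_width: 0.0282
grip_force: 0.0
(array([238.8       ,  59.24137931]), array([230,  55,  19,   9]), np.int32(145)) [ 0.4429 -0.0469  0.113 ]
(array([304.47368421, 133.28947368]), array([299, 123,  12,  22]), np.int32(228)) [ 0.525  -0.0921  0.113 ]
(array([235.75454545, 134.29090909]), array([227, 131,  18,   8]), np.int32(110)) [ 0.4601 -0.1147  0.113 ]
(array([234.29896907, 176.44329897]), array([226, 173,  17,   8]), np.int32(97)) [ 0.4707 -0.1557  0.113 ]
(array([233.37142857, 202.83809524]), array([225, 199,  17,   8]), np.int32(105)) [ 0.4775 -0.1828  0.113 ]
(array([276.25274725, 211.57142857]), array([273, 198,   7,  26]), np.int32(91)) [ 0.5235 -0.1776  0.113 ]
(array([440.80444758, 278.37839746]), array([365, 233, 141,  80]), np.int32(5666)) [ 0.7291 -0.1932  0.113 ]
(array([458.57745188, 362.25939505]), array([427, 342,  64,  45]), np.int32(2182)) [ 0.8089 -0.2935  0.113 ]
```

View pics/w1.png

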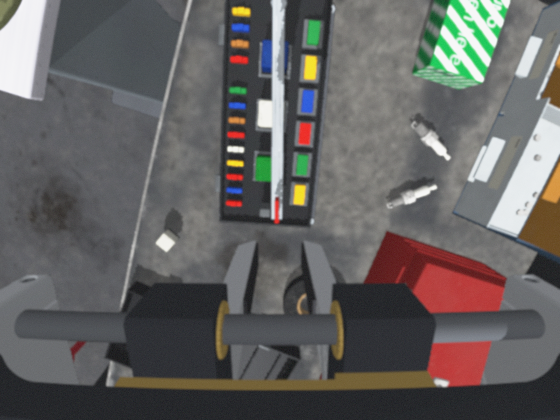

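The wrist view puts the tab at pixel (276,211), world (.5235,−.1776), which agrees with the other views. Lowering to straddle it, and working out the arc.

```bash
python3 -m pendant '[[[-0.2,-0.28,-2.5],-0.006],[[0,0,-3.5],0],[[0,0,-3],0],[[0,0,-1.2],0],[[0,0,0],0]]' 0.25; python3 - <<'E'
import numpy as np
a=np.linspace(-1.257,-.317,11); p=22.2*np.c_[np.cos(a),np.sin(a)]; print(np.diff(p,axis=0).round(2).tolist())
E
```

```text
time_s: 1.9
ee_pos: [0.519, -0.1815, 0.0956]
eef_rot: [-3.137, -0.003, 1.876]
force: [0.6, 0.0, 1.1]
grip_width: 0.0236
grip_force: 0.0
[[1.95, 0.74], [1.87, 0.92], [1.78, 1.09], [1.67, 1.25], [1.54, 1.4], [1.41, 1.54], [1.26, 1.67], [1.09, 1.78], [0.92, 1.87], [0.74, 1.95]]
```

```bash
python3 -m pendant '[[[2.1,0.9,0],0.094],[[1.87,0.92,0],0.094],[[1.78,1.09,0],0.094],[[1.67,1.25,0],0.094],[[1.54,1.4,0],0.094],[[1.41,1.54,0],0.094],[[1.26,1.67,0],0.094],[[1.09,1.78,0],0.094],[[0.92,1.87,0],0.094],[[0.74,1.95,0],0.094],[[0,0,0],0],[[0,0,0],0]]'; python3 - <<'E'
from station import ctrl
from h import *
c=ctrl.camera("top"); np.savez("pics/t2.npz",**c); cv2.imwrite("pics/t2.png",cv2.resize(c["color"][60:260,180:380,::-1],None,fx=3,fy=3))
E
```

```text
time_s: 2.9
ee_pos: [0.6652, -0.0377, 0.0998]
eef_rot: [3.142, 0.001, 2.817]
force: [-0.6, -0.9, -1.0]
grip_width: 0.0236
grip_force: 0.0
```

View pics/t2.png

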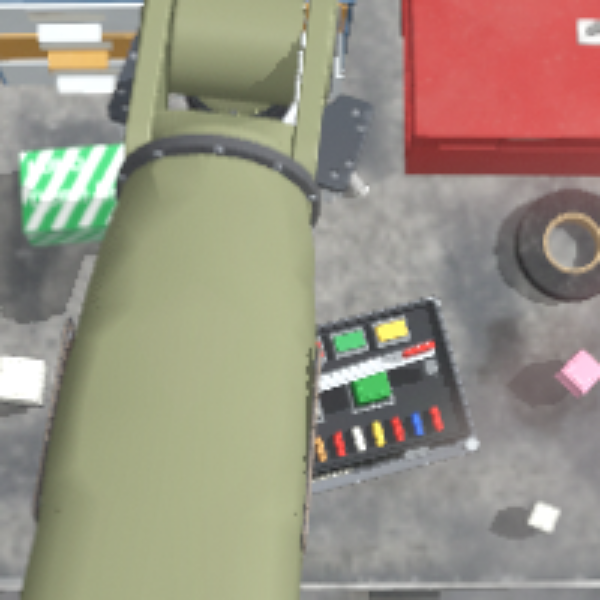

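The strap did not move: the tab is still at crop (420,350). I'll check the fingertip position against the wrist camera.

```bash
python3 - <<'E'
from station import ctrl
from h import *
w=np.load("pics/w1.npz"); print("proj tcp w1",proj(w,[.5255,-.1748,.2001]))
t=np.load("pics/t2.npz")
for b in blobs(t["color"],(0,130,80),(8,255,255),8,(300,160,335,190)): print(b[0],b[2],onz(t,b[0],.107).round(4))
c=ctrl.camera("wrist"); np.savez("pics/w2.npz",**c); cv2.imwrite("pics/w2.png",c["color"][:,:,::-1])
o=ctrl.get_obs();print(o["ee_pos"],o["force"],proj(c,o["ee_pos"]))
E
```

```text
proj tcp w1 [278.62149066 236.63877459]
[319.4 176. ] 20 [ 0.5226 -0.1768  0.107 ]
[ 0.66484267 -0.03884756  0.09954577] [1.12006989 0.29739045 0.40964249] [278.22001108 235.96986518]
```

View pics/w2.png

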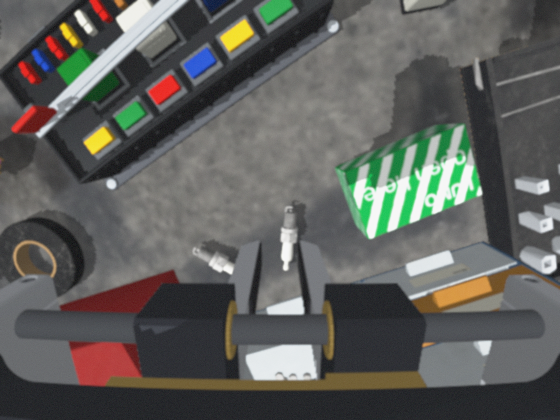

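```bash
python3 -m pendant '[[[0,0,3],0],[[-1,-1,2],-0.1],[[-2.0,-2.0,0],-0.12],[[-2.0,-2.0,0],-0.12],[[-2.0,-2.0,0],-0.12],[[-2.0,-2.0,0],-0.12],[[-2.0,-2.0,0],-0.12],[[-1.8,-1.8,0],-0.12],[[-1.33,-1.1,0],-0.11],[[0,0,0],0],[[0,0,-2],0],[[0,0,-2],0],[[0,0,-1.2],0],[[0,0,0],0],[[0,0,0],0]]'; python3 - <<'E'
from station import ctrl
from h import *
o=ctrl.get_obs();print(o["ee_pos"],o["eef_rot"],o["force"])
c=ctrl.camera("wrist"); np.savez("pics/w3.npz",**c)
s=ctrl.camera("scene")
a=cv2.resize(c["color"][120:300,180:380,::-1],(400,360)); b=cv2.resize(s["color"][140:260,250:384,::-1],(400,360))
cv2.imwrite("pics/w3.png",np.hstack([a,b])); print(proj(c,[.5235,-.1776,.113]),proj(c,o["ee_pos"]))
E
```

```text
time_s: 4.25
ee_pos: [0.5236, -0.1769, 0.097]
eef_rot: [-3.141, -0.0, 1.888]
force: [-0.5, -0.2, 0.7]
grip_width: 0.0234
grip_force: 0.0
[ 0.52363386 -0.17688823  0.09699917] [-3.14126046e+00 -2.29321456e-04  1.88811884e+00] [-0.53785222 -0.19184274  0.73733074]
[278.00926125 244.73321173] [278.55876178 236.61264899]
```

View pics/w3.png

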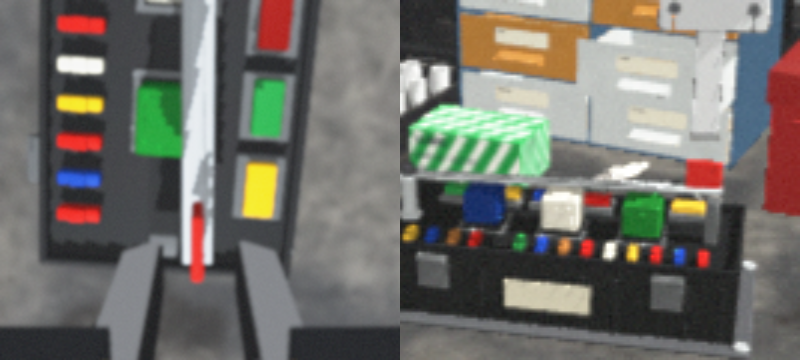

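```bash
python3 - <<'E'
from h import *
s=np.load("pics/scene0.npz");w=np.load("pics/w3.npz")
for z in(.097,.11,.12,.13): print(z,proj(s,[.5236,-.1769,z]).round(1),proj(w,[.5236,-.1769,z]).round(1))
n=np.array([np.cos(.317),np.sin(.317),0])
for z in(.097,.12,.13):
  for k in(-.0118,.0118): print(z,k,proj(w,np.array([.5236,-.1769,z])+k*n).round(1),proj(s,np.array([.5236,-.1769,z])+k*n).round(1))
print("start tip",proj(s,[.221,-.504,.17]), np.round(s["camera_from_world"][:3,:3].T@-s["camera_from_world"][:3,3],3),np.round(-w["camera_from_world"][:3,:3].T@w["camera_from_world"][:3,3],3))
E
```

```text
0.097 [350.2 199.4] [278.5 236.6]
0.11 [350.5 193.9] [278.5 242.5]
0.12 [350.8 189.6] [278.4 247.4]
0.13 [351.  185.2] [278.4 252.9]
0.097 -0.0118 [263.3 236.6] [350.1 201.5]
0.097 0.0118 [293.8 236.6] [350.2 197.3]
0.12 -0.0118 [261.5 247.4] [350.7 191.6]
0.12 0.0118 [295.3 247.4] [350.8 187.6]
0.13 -0.0118 [260.6 252.9] [351.  187.2]
0.13 0.0118 [296.1 252.9] [351.1 183.3]
start tip [545.78612972 283.30813571] [-0.232 -0.415  0.428] [ 0.501 -0.106  0.311]
```

The scene view shows the fingertips about 3 cm higher than the reported TCP height, at row 185 against an expected 199, so they passed over the tab. I'll lower 2.2 cm, which stays clear of the fuses either way, then measure the tip numerically and try a small swing.

```bash
python3 -m pendant '[[[0,0,-0.8],0],[[0,0,-0.8],0],[[0,0,-0.6],0],[[0,0,0],0],[[1,0.3,0],0.05],[[1,0.35,0],0.05],[[0,0,0],0],[[0,0,0],0]]'; python3 - <<'E'
from station import ctrl
from h import *
o=ctrl.get_obs();print(o["ee_pos"],o["force"])
t=ctrl.camera("top");s=ctrl.camera("scene");w=ctrl.camera("wrist")
np.savez("pics/s4.npz",**s)
for n,c,r in(("top",t,(300,155,345,190)),("scene",s,(335,185,375,215)),("wrist",w,(240,180,320,300))):
  for b in blobs(c["color"],(0,130,80),(8,255,255),8,r): print(n,b[0].round(1),b[1],b[2],onz(c,b[0],.105).round(4))
a=cv2.resize(w["color"][120:300,180:380,::-1],(400,360)); b=cv2.resize(s["color"][140:260,280:414,::-1],(400,360),interpolation=cv2.INTER_CUBIC)
cv2.imwrite("pics/w4.png",np.hstack([a,b]))
E
```

```text
time_s: 5.02
ee_pos: [0.5436, -0.1701, 0.0746]
eef_rot: [-3.141, -0.0, 1.987]
force: [0.0, -0.5, -0.4]
grip_width: 0.0234
grip_force: 0.0
[ 0.54358022 -0.17005762  0.07455054] [ 0.04895776 -0.45815226 -0.38263468]
scene [373.3 199. ] [372 185   3  26] 51 [ 0.5283 -0.2263  0.105 ]
scene [351.4 196.2] [346 192  12   8] 73 [ 0.5232 -0.1794  0.105 ]
wrist [269.2 252.7] [265 229   9  45] 271 [ 0.5379 -0.1737  0.105 ]
```

View pics/w4.png

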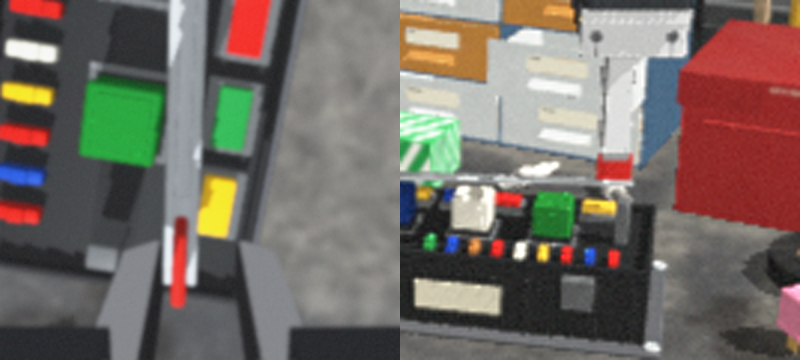

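The strap is now moving with the finger; the wrist view shows the tab at crop (180,265), in contact with the left finger. The real tip sits roughly 3 cm above the reported z, and I'll pin that down later. Lowering slightly and finishing the arc.

```bash
python3 - <<'E'
import numpy as np
a=np.linspace(-1.160,-.28,11); p=22.2*np.c_[np.cos(a),np.sin(a)]; print(np.diff(p,axis=0).round(2).tolist())
E
python3 -m pendant '[[[0,0,-0.5],0],[[0,0,-0.5],0],[[0,0,0],0]]'
```

```text
[[1.75, 0.86], [1.67, 1.01], [1.58, 1.15], [1.47, 1.29], [1.35, 1.41], [1.22, 1.52], [1.08, 1.62], [0.94, 1.71], [0.78, 1.79], [0.62, 1.85]]
time_s: 5.42
ee_pos: [0.5429, -0.1701, 0.0635]
eef_rot: [-3.14, -0.001, 1.987]
force: [-1.1, 0.8, 1.1]
grip_width: 0.023
grip_force: 0.0
```

```bash
python3 -m pendant '[[[1.75,0.86,0],0.088],[[1.67,1.01,0],0.088],[[1.58,1.15,0],0.088],[[1.47,1.29,0],0.088],[[1.35,1.41,0],0.088],[[1.22,1.52,0],0.088],[[1.08,1.62,0],0.088],[[0.94,1.71,0],0.088],[[0.78,1.79,0],0.088],[[0.62,1.85,0],0.088],[[0,0,0],0],[[0,0,0],0]]'; python3 - <<'E'
from station import ctrl
from h import *
w=ctrl.camera("wrist");np.savez("pics/w5.npz",**w);cv2.imwrite("pics/w5.png",w["color"][:,:,::-1])
for b in blobs(w["color"],(0,130,80),(8,255,255),60,(180,150,380,320)): print(b[0].round(1),b[1],b[2],onz(w,b[0],.105).round(4))
E
```

```text
time_s: 6.42
ee_pos: [0.6681, -0.0276, 0.0643]
eef_rot: [-3.141, -0.001, 2.867]
force: [-0.8, -0.1, -0.8]
grip_width: 0.0237
grip_force: 0.0
[271.7 257.8] [268 234   8  46] 272 [ 0.6676 -0.0321  0.105 ]
```

The strap is at about 1.02 rad (tab at (.668,−.032)). Raising and moving above the green relay.

```bash
python3 -m pendant '[[[0,0,3],0],[[0,0,3],0],[[-0.5,-0.3,1],-0.1],[[-2,-1.3,0],-0.12],[[-2,-1.4,0],-0.12],[[-2,-1.4,0],-0.12],[[-2,-1.4,0],-0.12],[[-2,-1.4,0],-0.12],[[-2,-1.4,0],-0.12],[[-2,-1.4,0],-0.12],[[-1.9,-1.3,0],-0.107],[[-0.5,0,0],0],[[0,0,0],0],[[0,0,0],0],[[0,0,0],0]]' 0.5; python3 - <<'E'
from station import ctrl
from h import *
w=ctrl.camera("wrist");s=ctrl.camera("scene");t=ctrl.camera("top");o=ctrl.get_obs();print(o["ee_pos"],o["eef_rot"])
np.savez("pics/w6.npz",**w);np.savez("pics/s6.npz",**s);np.savez("pics/t6.npz",**t)
for n,c,lo,hi in(("w",w,(50,120,40),(75,255,255)),("s",s,(50,100,40),(75,255,255))):
  for b in blobs(c["color"],lo,hi,100,(0,0,560,420)): print(n,b[0].round(1),b[1],b[2],onz(c,b[0],.085 if n=="w" else .07).round(4))
e=np.array(o["ee_pos"]);print("tcp in scene",proj(s,e),proj(s,e+[0,0,.03]),"wrist",proj(w,e))
a=cv2.resize(w["color"][100:300,180:380,::-1],(400,400)); b=cv2.resize(s["color"][130:263,267:400,::-1],(400,400),interpolation=cv2.INTER_CUBIC)
cv2.imwrite("pics/w6.png",np.hstack([a,b]))
E
```

```text
time_s: 7.72
ee_pos: [0.4998, -0.1409, 0.1348]
eef_rot: [3.141, 0.0, 1.822]
force: [0.1, -0.8, -0.2]
grip_width: 0.0469
grip_force: 0.0
[ 0.4996473  -0.14066652  0.13452493] [-3.14132730e+00 -2.22030064e-04  1.82216921e+00]
w [505.8  25.5] [461   0  78  65] 825 [0.6438 0.0716 0.085 ]
w [523.8  11.5] [517   0  16  23] 169 [0.6555 0.0874 0.085 ]
w [477.4  27.7] [456  13  43  33] 520 [0.6199 0.062  0.085 ]
w [471.1  51.4] [451  35  43  35] 506 [0.6213 0.0428 0.085 ]
w [323.3  54.1] [317  39  14  28] 308 [0.5003 0.006  0.085 ]
w [517.4  68.1] [503  47  29  42] 378 [0.6672 0.0429 0.085 ]
w [462.7  73. ] [445  57  43  30] 438 [0.6204 0.0244 0.085 ]
w [505.   84.7] [494  73  30  24] 229 [0.6614 0.0267 0.085 ]
w [237.4 126.6] [227 123  21   8] 153 [ 0.4442 -0.0687  0.085 ]
w [319.1 207.6] [313 196  13  24] 293 [ 0.5334 -0.1208  0.085 ]
w [279.4 216.5] [265 200  29  34] 928 [ 0.4998 -0.1382  0.085 ]
s [331.  211.2] [324 204  15  16] 214 [ 0.5029 -0.1413  0.07  ]
tcp in scene [331.21316423 184.26151313] [331.72143487 170.88792905] wrist [278.45741046 236.21758885]
```

View pics/w6.png

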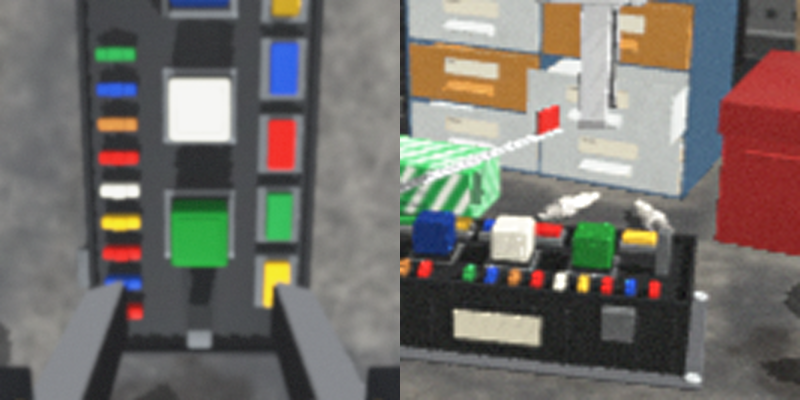

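The strap is well clear and the fingers straddle the green relay. I'll quantify the tip height from the scene pixel (332,172).

```bash
python3 - <<'E'
from h import *
s=np.load("pics/s6.npz");e=np.array([.4997,-.1407,0]);n=np.array([np.cos(.251),np.sin(.251),0])
for k in(-.0235,-.036,.0235):
  print(k,[(z,proj(s,e+k*n+[0,0,z]).round(1).tolist()) for z in(.135,.155,.165,.175)])
g=cv2.cvtColor(s["color"],cv2.COLOR_RGB2GRAY); print(g[160:182,326:340:3].T)
E
python3 -m pendant '[[[0,0,-3],0],[[0,0,-2],0],[[0,0,-2],0],[[0,0,-1],0],[[0,0,-0.5],0],[[0,0,0],0]]'
```

```text
-0.0235 [(0.135, [329.9, 188.0]), (0.155, [330.2, 178.9]), (0.165, [330.4, 174.3]), (0.175, [330.5, 169.6])]
-0.036 [(0.135, [329.1, 190.1]), (0.155, [329.4, 181.0]), (0.165, [329.6, 176.3]), (0.175, [329.8, 171.6])]
0.0235 [(0.135, [332.5, 180.3]), (0.155, [332.9, 171.6]), (0.165, [333.1, 167.2]), (0.175, [333.2, 162.8])]
[[175 173 172 171 169 170 187 231 236 221 170 157 157 190 191 194 203 204
  206 204 187 192]
 [201 203 204 201 201 200 201 204 206 202 157 150 157 189 192 202 190 204
  216 215 211 195]
 [203 202 205 203 194 196 193 197 201 201 167 151 154 189 197 193 210 209
  212 216 215 192]
 [234 213 211 212 213 220 230 234 235 235 210 191 173 193 194 194 202 215
  214 213 215 208]
 [197 194 164 157 154 106 185 198 238 244 243 226 183 190 194 191 193 212
  215 217 214 213]]
time_s: 8.37
ee_pos: [0.4991, -0.1408, 0.0492]
eef_rot: [-3.141, -0.001, 1.821]
force: [-0.4, -1.0, -0.4]
grip_width: 0.0472
grip_force: 0.0
```

```bash
python3 -m pendant '[[[0,0,-0.4],0],[[0,0,-0.4],0],[[0,0,-0.2],0],[[0,0,0],0]]' && python3 -m pendant '[[[0,0,0],0],[[0,0,0],0],[[0,0,0],0],[[0,0,0],0],[[0,0,0],0],[[0,0,0],0]]' 0.1 10; python3 - <<'E'
from station import ctrl
from h import *
o=ctrl.get_obs();e=o["ee_pos"];print(e)
s=ctrl.camera("scene");np.savez("pics/s7.npz",**s)
for b in blobs(s["color"],(50,100,40),(75,255,255),60,(300,190,360,230)): print(b[0],b[1],b[2])
g=cv2.cvtColor(s["color"],cv2.COLOR_RGB2HSV)[190:224,326:338:3]; print(g[:,:,0].T, g[:,:,1].T,g[:,:,2].T,sep="\n")
E
```

```text
time_s: 8.7
ee_pos: [0.4992, -0.1411, 0.0397]
eef_rot: [3.142, 0.0, 1.821]
force: [0.5, -0.1, -0.2]
grip_width: 0.0472
grip_force: 0.0
time_s: 9.2
ee_pos: [0.4997, -0.1411, 0.0401]
eef_rot: [3.141, 0.0, 1.821]
force: [2.9, 2.4, 2.3]
grip_width: 0.0276
grip_force: 10.0
[ 0.49969079 -0.14109156  0.04008988]
[331.76190476 213.96190476] [324 205  15  15] 105
[[ 90  60  30  10  20  23  20  10  35  40  60  60   0 105  60  50  50  71
   55  56  75  54  49  62  63  65  64  63  63  68  90  20  21  21]
 [ 60  60 165  60  50   0   0  75 105 105 120 165  90  60   0  60 150 120
   75   0  70 165  60  62  63  64  64  63  65  63  23  21  21  21]
 [ 30  15   0   0 150  45  60  45  50  30  40   0  38  15  45  20  10  70
   30  20 150  15  15  62  63  64  63  65  62  59  80 108  85  83]
 [ 75  60 150   0 120  75 120 120  60   0 165 120  15  60  62  61  61  61
   61  62  62  61  64  62  64  63  64  64  65  65  70   0   1   1]]
[[  4   1   2   4   4   5   7   7   7   4   1   1   0   3   1   4   4  10
    8  10   6   8  14 110 178 185 181 175 159  40   9  51 165 177]
 [  1   4   2   1   4   0   0   2   2
[... 251 characters left out ...]
  1   1   3   2   3   1   1   2   3   3   3   3   4  39  60  51  58
   57  94  63  53  83 115 169 177 179 174 190 110  36  68 199 207]]
[[204 210 207 211 195 196 228 231 219 198 195 189 191 191 194 192 193 199
  196 199 184 155 148 118 110 110 110 111  80  51  55 110 172 174]
 [204 209 207 202 205 200 202 206 205 206 205 206 206 204 201 204 207 207
  208 207 206 170 156 126 112 111 112 110  91  54  63 167 206 206]
 [198 199 195 204 204 209 208 208 212 206 203 194 200 205 206 211 207 211
  203 204 194 173 155 138 117 112 121 114 111  67  53 134  78  52]
 [205 204 175 173 170 176 185 171 153 152 150 162 173 182 183 183 180 188
  188 177 170 164 138 133 121 117 120 120 114  67  43 105 238 255]]
```

The relay is gripped at 27.6 mm, with about 16 mm of the case between the pads. The pads close across x, so the relay can pivot about x between them. Trial swing toward +y of the box.

```bash
cat > chk.py <<'E'
from station import ctrl
from h import *
import sys
o=ctrl.get_obs();print("F",np.round(o["force"],1),"M",np.round(o["moment"],2),"ee",np.round(o["ee_pos"],4),o["grip_width"])
s=ctrl.camera("scene");w=ctrl.camera("wrist");np.savez(f"pics/{sys.argv[1]}.npz",s=s["color"],w=w["color"])
B=lambda im,lo,hi,a,r:[(b[0].round(1).tolist(),b[1].tolist(),int(b[2])) for b in blobs(im,lo,hi,a,r)]
print("green s",B(s["color"],(50,100,40),(75,255,255),40,(310,180,360,225)))
print("green w",B(w["color"],(50,100,40),(75,255,255),150,(240,180,330,270)))
print("red fuses s",B(s["color"],(0,150,80),(8,255,255),8,(240,205,370,235)))
print("blue s",B(s["color"],(105,120,50),(130,255,255),60,(240,190,320,225)))
m=cv2.inRange(cv2.cvtColor(s["color"],cv2.COLOR_RGB2HSV),(50,120,40),(75,255,255))[200:225,315:345]
ys,xs=np.nonzero(m); 
if len(xs):
  cs=cv2.minAreaRect(np.c_[xs,ys].astype(np.float32)); print("rect",np.round(cs[0],1),np.round(cs[1],1),round(cs[2],1))
  # bottom edge slope: lowest green row per column
  c=[(x,ys[xs==x].max()) for x in np.unique(xs)]; c=np.array(c[2:-2]); print("bottom",c[:,1]+200,"slope deg",np.degrees(np.arctan(np.polyfit(c[:,0],c[:,1],1)[0])).round(1))
E
python3 chk.py a0; python3 -m pendant '[[[-0.03,0.113,0.057],0],[[-0.03,0.113,0.057],0],[[-0.03,0.113,0.057],0],[[0,0,0],0]]' - 15; python3 chk.py a1
```

```text
F [3.1 1.9 3.2] M [ 0.19 -0.76  0.05] ee [ 0.4997 -0.1411  0.0401] 0.02779993863183106
green s [([331.8, 214.0], [324, 205, 15, 15], 105)]
green w [([279.2, 249.1], [257, 228, 46, 42], 1817)]
red fuses s [([316.0, 206.3], [312, 205, 9, 4], 32), ([274.9, 219.1], [273, 217, 5, 5], 22), ([312.2, 222.5], [310, 220, 5, 6], 25), ([335.3, 224.6], [333, 222, 5, 6], 22), ([351.2, 225.6], [349, 223, 5, 6], 24)]
blue s [([277.8, 207.4], [271, 200, 15, 15], 181)]
rect [16. 12.] [14. 14.] 90.0
bottom [218 218 218 218 218 218 218 218 218 219 218] slope deg 2.1
time_s: 9.68
ee_pos: [0.4971, -0.1375, 0.0403]
eef_rot: [-3.139, -0.001, 1.821]
force: [0.9, -2.6, -13.8]
grip_width: 0.0277
grip_force: 15.0
F [  0.9  -2.6 -13.8] M [-0.62 -0.18 -0.04] ee [ 0.4971 -0.1375  0.0403] 0.02772403803838333
green s [([330.0, 214.1], [322, 205, 15, 15], 111)]
green w [([279.2, 249.2], [257, 228, 46, 42], 1808)]
red fuses s [([314.9, 206.4], [311, 205, 9, 4], 33), ([273.5, 219.1], [271, 217, 6, 5], 24), ([310.7, 222.3], [308, 220, 6, 6], 26), ([333.8, 224.8], [332, 222, 5, 6], 23), ([349.5, 225.9], [348, 223, 4, 7], 23)]
blue s [([276.6, 207.5], [270, 200, 15, 15], 178)]
rect [14. 12.] [14. 14.] 90.0
bottom [218 218 218 218 218 218 218 218 218 219 219] slope deg 4.7
```

The box slid about 3 mm instead of rocking, because the 14 N uplift had nearly unloaded it. I'll take the lift off, regrip higher for a longer lever, grip lightly so the pads act as a hinge, and rock back toward −y.

```bash
python3 -m pendant '[[[0,0,-0.17],0],[[0,0,0],0],[[0,0,0.4],0],[[0,0,0.4],0],[[0,0,0],0]]' 0.36 && python3 -m pendant '[[[0,0,0],0],[[0,0,0],0],[[0,0,0],0]]' 0.1 6; python3 chk.py a2;  python3 -m pendant '[[[0.03,-0.113,0],0],[[0.03,-0.113,0],0],[[0.03,-0.113,0.0],0],[[0,0,0],0]]'; python3 chk.py a3
```

```text
time_s: 10.2
ee_pos: [0.4991, -0.1379, 0.0492]
eef_rot: [3.14, 0.001, 1.821]
force: [-0.2, 0.8, 0.6]
grip_width: 0.0339
grip_force: 0.0
time_s: 10.45
ee_pos: [0.4979, -0.1379, 0.0482]
eef_rot: [-3.141, 0.0, 1.821]
force: [-5.9, -1.2, 7.7]
grip_width: 0.0277
grip_force: 6.0
F [-5.9 -1.2  7.7] M [-0.29  1.14  0.07] ee [ 0.4979 -0.1379  0.0482] 0.027683298502789788
green s [([330.3, 213.2], [323, 205, 15, 15], 146)]
green w [([279.0, 247.9], [258, 225, 43, 45], 1834)]
red fuses s [([314.9, 206.4], [311, 205, 9, 4], 33), ([273.6, 219.2], [271, 217, 6, 6], 27), ([310.7, 222.4], [308, 220, 6, 6], 26), ([333.6, 224.7], [332, 222, 4, 6], 22), ([349.6, 226.0], [348, 223, 4, 7], 23)]
blue s [([276.6, 207.4], [270, 200, 15, 15], 177)]
rect [15. 12.] [14. 14.] 90.0
bottom [218 218 218 218 218 218 218 218 219 218 218] slope deg 1.6
time_s: 10.88
ee_pos: [0.4985, -0.1405, 0.0477]
eef_rot: [-3.14, -0.002, 1.821]
force: [-4.9, 4.6, 5.6]
grip_width: 0.028
grip_force: 6.0
F [-4.9  4.6  5.6] M [0.84 1.08 0.02] ee [ 0.4985 -0.1405  0.0477] 0.02801993869569181
green s [([330.4, 213.4], [323, 205, 15, 15], 140)]
green w [([279.1, 246.8], [258, 223, 44, 47], 1932)]
red fuses s [([314.9, 206.4], [311, 205, 9, 4], 33), ([273.7, 219.1], [271, 217, 6, 5], 24), ([310.5, 222.5], [308, 220, 6, 6], 24), ([333.7, 224.8], [332, 222, 4, 6], 21), ([349.5, 225.9], [348, 223, 4, 7], 23)]
blue s [([276.6, 207.5], [270, 201, 15, 14], 176)]
rect [15. 12.] [14. 14.] 90.0
bottom [218 218 218 218 218 218 218 218 218 219 218] slope deg 2.1
```

Better: the box stayed put, and the wrist view shows the relay's foot lagging the top, so it is tilting about 4–5°. Relieving the x offset and swinging further while raising slightly.

```bash
python3 -m pendant '[[[-0.04,0,0],0],[[0.03,-0.1,0.05],0],[[0.03,-0.1,0.1],0],[[0,0,0],0]]' - 8; python3 chk.py a4; python3 - <<'E'
import numpy as np,cv2
a=[np.load(f"pics/{n}.npz") for n in("a2","a4")]
rs=lambda im:cv2.resize(im[:,:,::-1],(400,300),interpolation=cv2.INTER_CUBIC)
cv2.imwrite("pics/v4.png",np.vstack([np.hstack([rs(x["w"][205:280,230:330]),rs(x["s"][190:235,300:360])]) for x in a]))
E
```

```text
time_s: 11.32
ee_pos: [0.4984, -0.142, 0.0483]
eef_rot: [-3.14, -0.003, 1.821]
force: [-1.7, 4.4, -6.1]
grip_width: 0.0273
grip_force: 8.0
F [-1.7  4.4 -6.1] M [1.1  0.19 0.03] ee [ 0.4984 -0.142   0.0483] 0.027345500584703884
green s [([330.6, 213.3], [324, 205, 15, 15], 142)]
green w [([279.3, 246.4], [258, 222, 44, 48], 1975)]
red fuses s [([314.9, 206.4], [311, 205, 9, 4], 33), ([273.5, 219.3], [271, 217, 6, 6], 23), ([310.8, 222.4], [309, 220, 5, 6], 26), ([333.7, 224.7], [332, 222, 5, 6], 20), ([349.7, 226.1], [348, 223, 4, 7], 21)]
blue s [([276.7, 207.4], [270, 200, 15, 15], 181)]
rect [15.5 12. ] [14. 13.] 90.0
bottom [218 218 218 218 218 218 219 219 219 219] slope deg 8.3
```

View pics/v4.png

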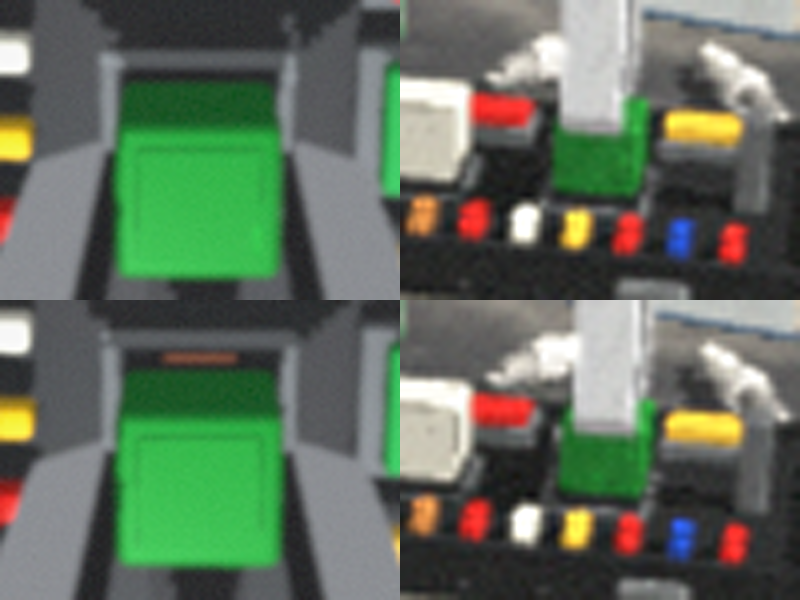

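The rocking works: brass blades show at (200,357) and the fuses in the scene view have not moved. That was the tenth and last picture, so from here I track tilt numerically, from the lit +y face and the brass in the wrist view.

```bash
cat > chk.py <<'E'
from station import ctrl
from h import *
import sys
o=ctrl.get_obs();print("F",np.round(o["force"],1),"w",round(o["grip_width"],4))
s=ctrl.camera("scene");w=ctrl.camera("wrist");np.savez(f"pics/{sys.argv[1]}.npz",s=s["color"],w=w["color"])
h=cv2.cvtColor(w["color"][150:300,262:297],cv2.COLOR_RGB2HSV)
g=(cv2.inRange(h,(50,100,30),(75,255,255))>0).mean(1)>.5; v=np.median(h[:,:,2],1)
d=np.nonzero(g&(v<140))[0]+150; t=np.nonzero(g&(v>=140))[0]+150
br=cv2.inRange(h,(3,60,60),(28,255,255)); yb=np.nonzero(br.any(1))[0]+150
print("wrist dark rows",(d.min(),d.max()) if len(d) else None,"top rows",(t.min(),t.max()) if len(t) else None,"brass",int((br>0).sum()),(yb.min(),yb.max()) if len(yb) else None)
F=lambda im,lo,hi,a,r:[b[0].round(1).tolist() for b in blobs(im,lo,hi,a,r)]
print("red fuses s",F(s["color"],(0,150,80),(8,255,255),15,(240,215,370,235)),"blue",F(s["color"],(105,120,50),(130,255,255),60,(240,190,320,225)))
print("green s",[(b[0].round(1).tolist(),b[1].tolist(),int(b[2])) for b in blobs(s["color"],(50,100,40),(75,255,255),40,(310,160,360,225))])
m=cv2.inRange(cv2.cvtColor(s["color"],cv2.COLOR_RGB2HSV),(50,120,40),(75,255,255))[170:225,315:345]
ys,xs=np.nonzero(m);c=np.array([(x,ys[xs==x].max()) for x in np.unique(xs)])[2:-2]; print("bottom",c[:,1]+170,"slope",np.degrees(np.arctan(np.polyfit(c[:,0],c[:,1],1)[0])).round(1))
E
python3 -m pendant '[[[-0.035,0.135,0.02],0],[[-0.035,0.135,0.03],0],[[-0.035,0.135,0.03],0],[[-0.035,0.135,0.04],0],[[-0.035,0.135,0.04],0],[[-0.035,0.135,0.04],0],[[0,0,0],0]]' - 10; python3 chk.py a5
```

```text
time_s: 12.0
ee_pos: [0.4974, -0.135, 0.0514]
eef_rot: [3.141, 0.0, 1.821]
force: [0.6, -3.7, -13.6]
grip_width: 0.0269
grip_force: 10.0
F [  0.6  -3.7 -13.6] w 0.0269
wrist dark rows (np.int64(224), np.int64(272)) top rows (np.int64(235), np.int64(271)) brass 0 None
red fuses s [[272.3, 218.4], [310.0, 221.2], [332.5, 223.5], [348.5, 224.3]] blue [[275.4, 206.8]]
green s [([328.1, 211.9], [321, 203, 15, 15], 149)]
bottom [217 217 217 217 217 217 217 217 217 217 217] slope -0.0
```

Too much lift: the −y end of the box is coming up. Backing off at once.

```bash
python3 -m pendant '[[[0,0,-0.15],0],[[0,0,-0.15],0],[[0,0,0],0]]'; python3 chk.py a6
```

```text
time_s: 12.35
ee_pos: [0.4976, -0.1352, 0.0486]
eef_rot: [3.141, 0.001, 1.821]
force: [-1.0, -5.1, -6.9]
grip_width: 0.0271
grip_force: 10.0
F [-1.  -5.1 -6.9] w 0.0271
wrist dark rows (np.int64(224), np.int64(272)) top rows (np.int64(236), np.int64(271)) brass 0 None
red fuses s [[272.6, 218.9], [309.6, 222.2], [332.6, 224.4], [348.4, 225.7]] blue [[275.6, 207.3]]
green s [([328.2, 213.0], [321, 204, 15, 15], 147)]
bottom [218 218 218 218 218 218 218 218 218 218 218] slope -0.0
```

```bash
python3 -m pendant '[[[0,0,-0.06],0],[[-0.03,0.12,0],0],[[-0.03,0.12,0],0],[[-0.03,0.12,0],0],[[0,0,0],0]]' - 7; python3 chk.py a7
```

```text
time_s: 12.87
ee_pos: [0.4971, -0.1322, 0.0486]
eef_rot: [3.14, 0.002, 1.821]
force: [-1.1, -9.0, -0.4]
grip_width: 0.0275
grip_force: 7.0
F [-1.1 -9.  -0.4] w 0.0275
wrist dark rows (np.int64(228), np.int64(276)) top rows (np.int64(240), np.int64(275)) brass 0 None
red fuses s [[272.2, 219.0], [309.6, 222.2], [332.6, 224.6], [348.5, 225.7]] blue [[275.6, 207.1]]
green s [([328.5, 212.7], [321, 204, 15, 15], 153)]
bottom [218 218 218 218 218 218 218 218 218 218 218] slope -0.0
```

```bash
python3 - <<'E'
import numpy as np,cv2
for n in("a0","a1","a2","a3","a4","a5","a6","a7"):
    z=np.load(f"pics/{n}.npz");w=z["w"]
    h=cv2.cvtColor(w[150:300,266:292],cv2.COLOR_RGB2HSV);v=np.median(h[:,:,2],1).astype(int);s=np.median(h[:,:,1],1)
    # subpixel: rising edges of green-channel profile
    G=np.median(w[150:300,266:292].astype(float)[:,:,1]-w[150:300,266:292].astype(float)[:,:,0],1)
    up=[i for i in range(40,140) if G[i-1]<35<=G[i]]; mid=[i for i in range(40,140) if G[i-1]<105<=G[i]]; dn=[i for i in range(40,140) if G[i-1]>=105>G[i]]
    f=lambda i,t:round(150+i-1+(t-G[i-1])/(G[i]-G[i-1]),2)
    S=z["s"].astype(float);print(n,[f(i,35) for i in up],[f(i,105) for i in mid],[f(i,105) for i in dn])
E
```

```text
a0 [np.float64(227.95)] [np.float64(240.95)] [np.float64(278.08)]
a1 [np.float64(228.37)] [np.float64(240.84)] [np.float64(278.1)]
a2 [np.float64(225.46)] [np.float64(237.42)] [np.float64(273.2)]
a3 [np.float64(223.46)] [np.float64(235.49)] [np.float64(271.24)]
a4 [np.float64(222.49)] [np.float64(234.61)] [np.float64(270.28)]
a5 [np.float64(224.11)] [np.float64(234.9)] [np.float64(271.07)]
a6 [np.float64(223.8)] [np.float64(235.16)] [np.float64(271.09)]
a7 [np.float64(227.5)] [np.float64(239.19)] [np.float64(274.98)]
```

The profiles show the pads mostly slipped along the case in the last swings. I'll recentre with a firmer grip and no lift, and swing toward −y; if the box slides, that only returns it to where it was.

```bash
cat > chk.py <<'E'
from station import ctrl
from h import *
import sys
o=ctrl.get_obs();print("F",np.round(o["force"],1),"M",np.round(o["moment"],2),"w",round(o["grip_width"],4))
s=ctrl.camera("scene");w=ctrl.camera("wrist");np.savez(f"pics/{sys.argv[1]}.npz",s=s["color"],w=w["color"])
W=w["color"][150:300,266:292].astype(float);G=np.median(W[:,:,1]-W[:,:,0],1)
f=lambda i,t:round(float(150+i-1+(t-G[i-1])/(G[i]-G[i-1])),1)
e=lambda t,sg:[f(i,t) for i in range(20,149) if (G[i-1]-t)*sg<0<=(G[i]-t)*sg]
print("wrist +y bottom",e(35,1),"top +y",e(105,1),"top -y",e(105,-1))
h=cv2.cvtColor(w["color"][190:250,262:297],cv2.COLOR_RGB2HSV);br=cv2.inRange(h,(3,60,60),(28,255,255));yb=np.nonzero(br.any(1))[0]+190
print("brass",int((br>0).sum()),(int(yb.min()),int(yb.max())) if len(yb) else "")
F=lambda im,lo,hi,a,r:[b[0].round(1).tolist() for b in blobs(im,lo,hi,a,r)]
print("fuses s",F(s["color"],(0,150,80),(8,255,255),15,(240,215,370,235)),"blue",F(s["color"],(105,120,50),(130,255,255),60,(240,190,320,225)))
hs=cv2.cvtColor(s["color"],cv2.COLOR_RGB2HSV);m=cv2.inRange(hs,(50,100,40),(75,255,255))[160:225,312:348]
n,l,st,ct=cv2.connectedComponentsWithStats(m);k=1+np.argmax(st[1:,4]);ys,xs=np.nonzero(l==k)
R=lambda y:xs[ys==y].max()+312
print("green s",ct[k].round(1)+[312,160],st[k],"right edge by row",[(int(y)+160,int(R(y))) for y in np.unique(ys)[::3]])
E
python3 -m pendant '[[[0,0,0],0],[[0,0,0],0],[[0.06,-0.28,0],0],[[0,0,0],0]]' 0.36; python3 -m pendant '[[[0,0,0],0],[[0,0,0],0],[[0,0,0],0]]' 0.1 12; python3 chk.py b0; python3 -m pendant '[[[0.025,-0.1,0],0],[[0.025,-0.1,0],0],[[0.025,-0.1,0],0],[[0.025,-0.1,0],0],[[0.025,-0.1,0],0],[[0,0,0],0]]'; python3 chk.py b1
```

```text
time_s: 13.3
ee_pos: [0.4974, -0.1343, 0.048]
eef_rot: [3.141, 0.0, 1.821]
force: [0.6, -0.1, 0.2]
grip_width: 0.0335
grip_force: 0.0
time_s: 13.55
ee_pos: [0.4972, -0.1341, 0.0478]
eef_rot: [3.141, 0.0, 1.821]
force: [0.5, 0.7, 1.5]
grip_width: 0.0273
grip_force: 12.0
F [0.5 0.7 1.5] M [-0.06 -0.25  0.01] w 0.0273
wrist +y bottom [227.4] top +y [239.6] top -y [275.2]
brass 0 
fuses s [[272.3, 218.9], [309.7, 222.3], [332.6, 224.5], [348.5, 225.7]] blue [[275.5, 207.2]]
green s [329.4 212.8] [ 10  44  15  16 147] right edge by row [(204, 334), (207, 336), (210, 336), (213, 335), (216, 334), (219, 333)]
time_s: 14.15
ee_pos: [0.498, -0.1377, 0.0477]
eef_rot: [-3.141, -0.003, 1.821]
force: [-2.0, 11.5, 5.6]
grip_width: 0.0275
grip_force: 12.0
F [-2.  11.5  5.6] M [2.42 0.21 0.02] w 0.0275
wrist +y bottom [225.0] top +y [237.5] top -y [273.1]
brass 75 (220, 223)
fuses s [[272.6, 218.9], [309.6, 222.2], [332.6, 224.6], [348.5, 225.7]] blue [[275.6, 207.2]]
green s [329.9 213.2] [ 10  45  16  15 139] right edge by row [(205, 336), (208, 337), (211, 336), (214, 336), (217, 335)]
```

The box holds at 11.5 N sideways. Pushing a little further with a firmer grip.

```bash
python3 -m pendant '[[[0.025,-0.1,0.02],0],[[0.025,-0.1,0.02],0],[[0.025,-0.1,0.02],0],[[0,0,0],0]]' - 22; python3 chk.py b2;
```

```text
time_s: 14.58
ee_pos: [0.4986, -0.1404, 0.0482]
eef_rot: [-3.141, -0.003, 1.821]
force: [-3.7, 13.9, 6.8]
grip_width: 0.0272
grip_force: 22.0
F [-3.7 13.9  6.8] M [2.82 0.4  0.03] w 0.0272
wrist +y bottom [223.7] top +y [237.6] top -y [272.5]
brass 85 (218, 222)
fuses s [[273.0, 219.1], [310.2, 222.5], [333.2, 224.6], [349.1, 225.8]] blue [[276.1, 207.3]]
green s [330.6 213.1] [ 11  45  16  15 142] right edge by row [(205, 337), (208, 337), (211, 337), (214, 337), (217, 336)]
```

The relay now tilts about 2.5°, but the box slides at 14 N sideways (μ≈0.63). A better lever is to grip only the edge of the case and lift that side gently, at 10 N or less, with a small sideways push. Regripping at the +y edge.

```bash
python3 -m pendant '[[[0,0,0],0],[[0,0,0],0],[[-0.4,1.6,0],0],[[0,0.3,-0.2],0],[[0,0,0],0],[[0,0,0],0]]' 0.38 && python3 -m pendant '[[[0,0,0],0],[[0,0,0],0],[[0,0,0],0],[[0,0,0],0]]' 0.1 25; python3 chk.py b3
```

```text
time_s: 15.18
ee_pos: [0.4952, -0.1235, 0.0462]
eef_rot: [-3.141, 0.0, 1.821]
force: [-0.7, -0.5, 0.2]
grip_width: 0.0354
grip_force: 0.0
time_s: 15.52
ee_pos: [0.4949, -0.1235, 0.0462]
eef_rot: [-3.141, -0.0, 1.821]
force: [-2.1, -0.3, 1.9]
grip_width: 0.0264
grip_force: 25.0
F [-2.1 -0.3  1.9] M [-0.22  0.45 -0.01] w 0.0264
wrist +y bottom [246.9] top +y [262.6] top -y [296.0]
brass 81 (241, 244)
fuses s [[272.8, 219.0], [310.2, 222.5], [333.3, 224.6], [349.1, 225.7]] blue [[276.2, 207.3]]
green s [330.6 211.4] [ 11  44  15  16 185] right edge by row [(204, 335), (207, 337), (210, 337), (213, 337), (216, 335), (219, 333)]
```

```bash
python3 -m pendant '[[[0,-0.03,0.05],0],[[0,-0.03,0.05],0],[[0.02,-0.05,0.05],0],[[0,0,0],0]]'; python3 chk.py b4
```

```text
time_s: 15.95
ee_pos: [0.4947, -0.1239, 0.0469]
eef_rot: [-3.14, -0.001, 1.821]
force: [-0.6, 0.6, -13.1]
grip_width: 0.0263
grip_force: 25.0
F [ -0.6   0.6 -13.1] M [ 0.19 -0.11 -0.02] w 0.0263
wrist +y bottom [246.3] top +y [262.4] top -y [295.6]
brass 84 (240, 244)
fuses s [[272.8, 219.0], [310.2, 222.4], [333.3, 224.6], [349.0, 225.7]] blue [[276.1, 207.2]]
green s [330.8 211.6] [ 11  44  15  16 181] right edge by row [(204, 335), (207, 337), (210, 337), (213, 337), (216, 335), (219, 334)]
```

```bash
python3 -m pendant '[[[0.02,-0.08,-0.01],0],[[0.02,-0.08,0],0],[[0.02,-0.08,0],0],[[0,0,0],0]]'; python3 chk.py b5
```

```text
time_s: 16.38
ee_pos: [0.4956, -0.1267, 0.0473]
eef_rot: [-3.141, -0.0, 1.821]
force: [-0.5, 2.1, -15.7]
grip_width: 0.0263
grip_force: 25.0
F [ -0.5   2.1 -15.7] M [0.49 0.02 0.09] w 0.0263
wrist +y bottom [246.0] top +y [262.3] top -y [295.3]
brass 80 (240, 243)
fuses s [[274.1, 219.0], [311.4, 222.3], [334.6, 224.5], [350.5, 225.9]] blue [[277.3, 207.3]]
green s [332.1 211.4] [ 12  44  16  16 176] right edge by row [(204, 336), (207, 339), (210, 338), (213, 338), (216, 337), (219, 335)]
```

Edge lifting alone is too weak at a 25 N grip, since the pads' own torsional friction eats the moment; the sideways part did bring the box back to within about 2 mm of its start. Next I'll take a light, centred, high grip with sideways swings, slight lift, and small yaw wiggles to break the contact friction.

```bash
python3 -m pendant '[[[0,0,-0.15],0],[[0,0,0],0],[[0.32,-1.2,0],0],[[0,0,0],0],[[0,0,0],0]]' 0.38 && python3 -m pendant '[[[0,0,0],0],[[0,0,0],0],[[0,0,0],0],[[0,0,0],0]]' 0.1 14; python3 chk.py c0; python3 -m pendant '[[[0.015,-0.05,0.03],0.05],[[0.015,-0.05,0.02],-0.1],[[0.015,-0.05,0.02],0.1],[[0.015,-0.05,0.02],-0.1],[[0.015,-0.05,0],0.1],[[0.015,-0.05,0],-0.1],[[0.015,-0.05,0],0.1],[[0,0,0],-0.05],[[0,0,0],0]]'; python3 chk.py c1
```

```text
time_s: 16.9
ee_pos: [0.4997, -0.1396, 0.0468]
eef_rot: [3.14, 0.001, 1.82]
force: [0.1, 0.9, 0.1]
grip_width: 0.036
grip_force: 0.0
time_s: 17.23
ee_pos: [0.499, -0.1387, 0.0463]
eef_rot: [-3.142, 0.0, 1.821]
force: [-2.9, -1.8, 2.5]
grip_width: 0.0279
grip_force: 14.0
F [-2.9 -1.8  2.5] M [-0.34  0.32  0.03] w 0.0279
wrist +y bottom [229.0] top +y [242.8] top -y [278.1]
brass 38 (225, 226)
fuses s [[274.5, 219.0], [311.5, 222.3], [334.6, 224.7], [350.5, 225.7]] blue [[277.3, 207.3]]
green s [332. 213.] [ 12  44  15  16 137] right edge by row [(204, 336), (207, 338), (210, 338), (213, 338), (216, 337), (219, 335)]
time_s: 18.08
ee_pos: [0.4998, -0.1415, 0.0468]
eef_rot: [-3.141, -0.001, 1.819]
force: [-1.8, 4.5, 0.5]
grip_width: 0.0278
grip_force: 14.0
F [-1.8  4.5  0.5] M [ 0.73  0.41 -0.09] w 0.0278
wrist +y bottom [226.7] top +y [241.1] top -y [276.1]
brass 98 (220, 224)
fuses s [[274.3, 219.1], [311.6, 222.3], [334.6, 224.7], [350.4, 225.7]] blue [[277.4, 207.3]]
green s [332.6 213.2] [ 13  45  15  15 131] right edge by row [(205, 339), (208, 339), (211, 338), (214, 338), (217, 337)]
```

Yaw wiggling helps: 4.5 N sideways force, box still, tilt growing. Continuing the same way.

```bash
python3 -m pendant '[[[0.015,-0.06,0.02],0.06],[[0.015,-0.06,0.02],-0.12],[[0.015,-0.06,0.02],0.12],[[0.015,-0.06,0.02],-0.12],[[0.015,-0.06,0.02],0.12],[[0.015,-0.06,0.02],-0.12],[[0,0,0],0.06],[[0,0,0],0]]'; python3 chk.py c2
```

```text
time_s: 18.85
ee_pos: [0.5012, -0.1454, 0.0481]
eef_rot: [3.141, -0.0, 1.824]
force: [-0.2, 3.7, -2.0]
grip_width: 0.0278
grip_force: 14.0
F [-0.2  3.7 -2. ] M [ 0.78 -0.42 -0.11] w 0.0278
wrist +y bottom [222.3] top +y [238.0] top -y [272.3]
brass 119 (215, 220)
fuses s [[274.4, 219.0], [311.7, 222.3], [334.6, 224.6], [350.5, 225.7]] blue [[277.5, 207.4]]
green s [331.9 212.6] [ 13  45  16  14 132] right edge by row [(205, 339), (208, 339), (211, 338), (214, 338), (217, 337)]
```

Tilt is now about 5° to −y with under 4 N sideways. Swinging to +y with gentle lift.

```bash
python3 -m pendant '[[[-0.02,0.08,0.02],0.06],[[-0.02,0.08,0.02],-0.12],[[-0.02,0.08,0.02],0.12],[[-0.02,0.08,0.02],-0.12],[[-0.02,0.08,0.02],0.12],[[-0.02,0.08,0.02],-0.12],[[-0.02,0.08,0.02],0.12],[[-0.02,0.08,0.02],-0.12],[[0,0,0],0.06],[[0,0,0],0]]' - 20; python3 chk.py c3
```

```text
time_s: 19.78
ee_pos: [0.4995, -0.1401, 0.05]
eef_rot: [3.142, 0.001, 1.823]
force: [-0.6, -2.4, -0.1]
grip_width: 0.0271
grip_force: 20.0
F [-0.6 -2.4 -0.1] M [-0.69  0.03 -0.14] w 0.0271
wrist +y bottom [223.8] top +y [235.5] top -y [271.5]
brass 0 
fuses s [[274.3, 219.0], [311.3, 222.4], [334.6, 224.6], [350.4, 225.8]] blue [[277.3, 207.4]]
green s [330.2 212. ] [ 11  43  15  15 145] right edge by row [(203, 336), (206, 337), (209, 337), (212, 337), (215, 336)]
```

```bash
python3 -m pendant '[[[-0.02,0.08,0.02],0.06],[[-0.02,0.08,0.02],-0.12],[[-0.02,0.08,0.02],0.12],[[-0.02,0.08,0.02],-0.12],[[-0.02,0.08,0.02],0.12],[[-0.02,0.08,0.02],-0.12],[[0,0,0],0.06],[[0,0,0],0]]' - 20; python3 chk.py c4
```

```text
time_s: 20.55
ee_pos: [0.4984, -0.135, 0.0511]
eef_rot: [3.141, 0.001, 1.823]
force: [-0.6, -3.9, -1.2]
grip_width: 0.027
grip_force: 20.0
F [-0.6 -3.9 -1.2] M [-0.86 -0.28  0.01] w 0.027
wrist +y bottom [227.6] top +y [236.6] top -y [273.4]
brass 0 
fuses s [[274.1, 218.9], [311.5, 222.4], [334.6, 224.6], [350.4, 225.7]] blue [[277.5, 207.2]]
green s [329.1 211.5] [ 10  42  15  16 148] right edge by row [(202, 335), (205, 335), (208, 335), (211, 336), (214, 335), (217, 330)]
```

The relay is now tilted to +y and rising, and the box is still. A little further, then back to −y with lift.

```bash
python3 -m pendant '[[[-0.025,0.1,0.02],0.06],[[-0.025,0.1,0.02],-0.12],[[-0.025,0.1,0.02],0.12],[[0,0,0],-0.06]]' - 24; python3 chk.py c5; python3 -m pendant '[[[0.025,-0.1,0.02],0.06],[[0.025,-0.1,0.02],-0.12],[[0.025,-0.1,0.02],0.12],[[0.025,-0.1,0.02],-0.12],[[0.025,-0.1,0.02],0.12],[[0.025,-0.1,0.02],-0.12],[[0.025,-0.1,0.02],0.12],[[0.025,-0.1,0.02],-0.12],[[0.025,-0.1,0.02],0.12],[[0.025,-0.1,0.02],-0.12],[[0,0,0],0.06]]'; python3 chk.py c6
```

```text
time_s: 20.98
ee_pos: [0.4976, -0.1317, 0.0518]
eef_rot: [3.141, 0.001, 1.831]
force: [-0.6, -2.3, 2.0]
grip_width: 0.0266
grip_force: 24.0
F [-0.6 -2.3  2. ] M [-0.65 -0.06  0.08] w 0.0266
wrist +y bottom [230.8] top +y [236.8] top -y [274.7]
brass 0 
fuses s [[274.0, 219.0], [311.4, 222.5], [334.6, 224.6], [350.4, 225.8]] blue [[277.5, 207.4]]
green s [328.5 211.1] [  9  42  15  16 147] right edge by row [(202, 333), (205, 334), (208, 335), (211, 334), (214, 334), (217, 325)]
time_s: 22.0
ee_pos: [0.4996, -0.1407, 0.0534]
eef_rot: [-3.141, -0.002, 1.81]
force: [-2.2, 2.5, -0.2]
grip_width: 0.0269
grip_force: 24.0
F [-2.2  2.5 -0.2] M [0.65 0.48 0.  ] w 0.0269
wrist +y bottom [228.6] top +y [239.9] top -y [276.0]
brass 137 (221, 227)
fuses s [[274.2, 218.9], [311.6, 222.4], [334.6, 224.7], [350.5, 225.9]] blue [[277.4, 207.4]]
green s [332.5 210.7] [ 13  42  15  15 148] right edge by row [(202, 338), (205, 338), (208, 339), (211, 338), (214, 338)]
```

```bash
python3 -m pendant '[[[0.025,-0.1,0.02],0.06],[[0.025,-0.1,0.02],-0.12],[[0.025,-0.1,0.02],0.12],[[0.025,-0.1,0.02],-0.12],[[0.025,-0.1,0.02],0.12],[[0.025,-0.1,0.02],-0.12],[[0.025,-0.1,0.02],0.12],[[0,0,0],-0.06]]'; python3 chk.py c7
```

```text
time_s: 22.77
ee_pos: [0.5014, -0.148, 0.0548]
eef_rot: [-3.141, -0.001, 1.831]
force: [-0.2, 2.9, -0.7]
grip_width: 0.0269
grip_force: 24.0
F [-0.2  2.9 -0.7] M [ 0.85 -0.06  0.02] w 0.0269
wrist +y bottom [222.7] top +y [238.5] top -y [272.3]
brass 185 (211, 220)
fuses s [[274.5, 219.2], [311.5, 222.3], [334.7, 224.5], [350.5, 225.9]] blue [[277.4, 207.4]]
green s [333.2 210.4] [ 13  42  18  15 139] right edge by row [(202, 341), (205, 340), (208, 339), (211, 339), (214, 339)]
```

```bash
python3 -m pendant '[[[-0.025,0.1,0.03],0.06],[[-0.025,0.1,0.03],-0.12],[[-0.025,0.1,0.03],0.12],[[-0.025,0.1,0.03],-0.12],[[-0.025,0.1,0.03],0.12],[[-0.025,0.1,0.03],-0.12],[[-0.025,0.1,0.03],0.12],[[-0.025,0.1,0.03],-0.12],[[0,0,0],0.06]]' - 26; python3 chk.py c8
```

```text
time_s: 23.62
ee_pos: [0.4999, -0.1406, 0.0576]
eef_rot: [3.141, 0.0, 1.81]
force: [-0.1, 0.3, -0.3]
grip_width: 0.0267
grip_force: 26.0
F [-0.1  0.3 -0.3] M [-0.02 -0.12  0.01] w 0.0267
wrist +y bottom [224.7] top +y [238.2] top -y [273.2]
brass 65 (219, 222)
fuses s [[274.1, 218.9], [311.5, 222.2], [334.8, 224.6], [350.5, 225.9]] blue [[277.5, 207.3]]
green s [331.5 208.9] [ 12  40  15  15 145] right edge by row [(200, 337), (203, 338), (206, 338), (209, 338), (212, 337)]
```

```bash
python3 -m pendant '[[[-0.025,0.1,0.02],0.06],[[-0.025,0.1,0.02],-0.12],[[-0.025,0.1,0.02],0.12],[[-0.025,0.1,0.02],-0.12],[[-0.025,0.1,0.02],0.12],[[-0.025,0.1,0.02],-0.12],[[0,0,0],0.06]]' - 26; python3 chk.py c9
```

```text
time_s: 24.3
ee_pos: [0.4984, -0.135, 0.0588]
eef_rot: [3.141, 0.001, 1.81]
force: [0.5, -3.2, -1.5]
grip_width: 0.0268
grip_force: 26.0
F [ 0.5 -3.2 -1.5] M [-0.65 -0.43  0.01] w 0.0268
wrist +y bottom [226.1] top +y [238.1] top -y [274.0]
brass 0 
fuses s [[274.2, 219.2], [311.3, 222.4], [334.6, 224.7], [350.5, 225.9]] blue [[277.5, 207.2]]
green s [329.1 208.2] [ 10  39  14  16 138] right edge by row [(199, 334), (202, 335), (205, 335), (208, 335), (211, 334), (214, 333)]
```

The relay is up about 10–12 mm and nearly free. Recentring over the socket and easing straight up while watching the force.

```bash
python3 -m pendant '[[[0.025,-0.1,0.03],0.05],[[0.025,-0.1,0.03],-0.1],[[0.025,-0.1,0.03],0.1],[[0,0,0.05],-0.05],[[0,0,0.05],0],[[0,0,0.05],0],[[0,0,0],0]]'; python3 chk.py d0
```

```text
time_s: 24.98
ee_pos: [0.499, -0.1375, 0.0611]
eef_rot: [3.142, 0.0, 1.821]
force: [0.1, 0.5, -0.7]
grip_width: 0.0266
grip_force: 26.0
F [ 0.1  0.5 -0.7] M [-0.07 -0.11 -0.02] w 0.0266
wrist +y bottom [224.7] top +y [238.3] top -y [273.2]
brass 0 
fuses s [[274.2, 219.0], [311.5, 222.4], [334.6, 224.7], [350.5, 225.9]] blue [[277.5, 207.3]]
green s [329.8 207.5] [ 10  39  16  15 137] right edge by row [(199, 336), (202, 336), (205, 336), (208, 335), (211, 335)]
```

```bash
python3 -m pendant '[[[0,0,0.15],0],[[0,0,0.25],0],[[0,0,0.3],0],[[0,0,0.3],0],[[0,0,0.3],0],[[0,0,0.3],0],[[0,0,0.2],0],[[0,0,0],0],[[0,0,0],0]]'; python3 chk.py d1; python3 - <<'E'
from h import *
s=np.load("pics/s7.npz")
ux=np.array([.969,.2464,0]);uy=np.array([-.2464,.969,0])
c=np.array([.4998,-.1388,0])
for z in(.055,.070,.085,.09,.095): print(z,"front bottom edge",proj(s,c-.014*ux+[0,0,z]).round(1),"centre of face z+15",proj(s,c-.014*ux+[0,0,z+.015]).round(1),"top back",proj(s,c+.014*ux+[0,0,z+.03]).round(1))
S=np.load("pics/d1.npz")["s"].astype(int)
for x in(324,328,332,335): print(x,[tuple(S[y,x]) for y in range(196,222,2)])
E
```

```text
time_s: 25.83
ee_pos: [0.499, -0.1376, 0.0791]
eef_rot: [3.141, 0.0, 1.821]
force: [-0.7, 0.5, -0.9]
grip_width: 0.0269
grip_force: 26.0
F [-0.7  0.5 -0.9] M [ 0.04 -0.1  -0.02] w 0.0269
wrist +y bottom [224.7] top +y [238.4] top -y [273.2]
brass 144 (216, 223)
fuses s [[274.3, 219.1], [311.4, 222.7], [334.6, 224.7], [350.5, 225.9]] blue [[277.3, 207.2]]
green s [330.4 199.9] [ 11  31  15  15 132] right edge by row [(191, 335), (194, 336), (197, 336), (200, 336), (203, 335)]
0.055 front bottom edge [328.4 220.4] centre of face z+15 [328.6 214.2] top back [330.4 202.8]
0.07 front bottom edge [328.6 214.2] centre of face z+15 [328.8 207.9] top back [330.7 196.6]
0.085 front bottom edge [328.8 207.9] centre of face z+15 [329.  201.5] top back [330.9 190.3]
0.09 front bottom edge [328.9 205.7] centre of face z+15 [329.1 199.3] top back [331.  188.1]
0.095 front bottom edge [329.  203.6] centre of face z+15 [329.2 197.2] top back [331.1 186. ]
324 [(np.int64(73), np.int64(123), np.int64(75)), (np.int64(55), np.int64(113), np.int64(60)), (np.int64(50), np.int64(113), np.int64(54)), (np.int
[... 1503 characters left out ...]
nt64(67), np.int64(65)), (np.int64(37), np.int64(36), np.int64(36)), (np.int64(74), np.int64(63), np.int64(55))]
335 [(np.int64(37), np.int64(129), np.int64(50)), (np.int64(39), np.int64(131), np.int64(49)), (np.int64(40), np.int64(138), np.int64(52)), (np.int64(45), np.int64(142), np.int64(55)), (np.int64(46), np.int64(125), np.int64(56)), (np.int64(53), np.int64(62), np.int64(55)), (np.int64(72), np.int64(130), np.int64(84)), (np.int64(120), np.int64(129), np.int64(123)), (np.int64(99), np.int64(101), np.int64(98)), (np.int64(63), np.int64(61), np.int64(62)), (np.int64(66), np.int64(73), np.int64(70)), (np.int64(42), np.int64(38), np.int64(37)), (np.int64(128), np.int64(83), np.int64(66))]
```

The relay is out, the force is about 0, and the box has not moved. Solving for tilt and height from the three wrist edges, calibrated on home images.

```bash
cat > tilt.py <<'E'
from h import *
from scipy.optimize import least_squares
w=np.load("pics/w6.npz");tc=np.array([.4997,-.1407,.1345]);uy=np.array([-.2464,.969,0]);e3=np.array([0,0,1])
def rows(y,z,a,foot):  # y,z of case underside centre in tool frame, a tilt (+ = top to -y)
    P=[(.014,foot),(.014,.03),(-.014,.03)]
    return np.array([proj(w,tc+uy*(y+p*np.cos(a)-q*np.sin(a))+e3*(z+p*np.sin(a)+q*np.cos(a)))[1] for p,q in P])
D=dict(a0=(227.95,240.95,278.08),a2=(225.46,237.42,273.2),b0=(227.4,239.6,275.2),c5=(230.8,236.8,274.7),c7=(222.7,238.5,272.3),d1=(224.7,238.4,273.2))
for foot in(0,.003,.005):
  for n,r in D.items():
    s=least_squares(lambda p:(rows(p[0]/100,p[1]/100,p[2],foot)-r),[0,-1,0]).x; print(foot,n,"y mm %.1f z mm %.1f tilt %.1f deg"%(s[0]*10,s[1]*10,np.degrees(s[2])))
E
python3 tilt.py
```

```text
0 a0 y mm -8.7 z mm -4.5 tilt -0.2 deg
0 a2 y mm -9.4 z mm -13.6 tilt -0.4 deg
0 b0 y mm -11.1 z mm -13.7 tilt -0.4 deg
0 c5 y mm -14.0 z mm -12.0 tilt -9.8 deg
0 c7 y mm -6.9 z mm -14.6 tilt 5.7 deg
0 d1 y mm -8.9 z mm -14.7 tilt 2.3 deg
0.003 a0 y mm -6.7 z mm -2.0 tilt 1.5 deg
0.003 a2 y mm -7.6 z mm -11.2 tilt 1.2 deg
0.003 b0 y mm -9.2 z mm -11.2 tilt 1.3 deg
0.003 c5 y mm -13.3 z mm -11.4 tilt -8.9 deg
0.003 c7 y mm -4.2 z mm -10.6 tilt 7.7 deg
0.003 d1 y mm -6.7 z mm -11.6 tilt 4.1 deg
0.005 a0 y mm -5.2 z mm 0.1 tilt 2.8 deg
0.005 a2 y mm -6.1 z mm -9.2 tilt 2.5 deg
0.005 b0 y mm -7.7 z mm -9.1 tilt 2.6 deg
0.005 c5 y mm -12.7 z mm -10.8 tilt -8.2 deg
0.005 c7 y mm -2.1 z mm -7.2 tilt 9.3 deg
0.005 d1 y mm -4.9 z mm -9.0 tilt 5.6 deg
```

Calibrated on the home images, the swings reached about −9.5° and +6°. The relay is now within about 3° of upright, with its tips about 17–19 mm above the deck and 2.5 mm off toward +y. Making the final small correction.

```bash
python3 -m pendant '[[[0.02,-0.08,0.07],0],[[0.02,-0.08,0.07],0],[[0.02,-0.09,0.06],0],[[0,0,0],0],[[0,0,0],0],[[0,0,0],0],[[0,0,0],0]]'; python3 chk.py d2; python3 - <<'E'
from station import ctrl
from h import *
s=ctrl.camera("top");o=ctrl.get_obs();print(np.abs(o["joint_vel"]).max(),o["time_s"])
t0=np.load("pics/top0.npz")
for n,c in(("t0",t0),("now",s)):
  print(n,[(b[0].round(1).tolist(),int(b[2])) for lo,hi in(((0,150,80),(6,255,255)),((105,120,50),(130,255,255))) for b in blobs(c["color"],lo,hi,15,(205,145,350,250))])
E
```

```text
time_s: 26.52
ee_pos: [0.4995, -0.1401, 0.081]
eef_rot: [-3.142, -0.0, 1.821]
force: [-0.3, -0.0, -0.6]
grip_width: 0.0271
grip_force: 26.0
F [-0.3 -0.  -0.6] M [-0.03 -0.07 -0.03] w 0.0271
wrist +y bottom [224.7] top +y [238.4] top -y [273.1]
brass 146 (213, 220)
fuses s [[274.4, 219.1], [311.5, 222.5], [334.7, 224.7], [350.5, 225.9]] blue [[277.5, 207.3]]
green s [331.5 199.2] [ 12  31  15  15 132] right edge by row [(191, 338), (194, 338), (197, 337), (200, 337), (203, 336)]
0.002195292247108988 26.6667
t0 [([281.7, 177.0], 44), ([319.6, 175.8], 17), ([312.1, 202.6], 18), ([292.7, 207.5], 22), ([260.3, 216.1], 19), ([267.5, 180.7], 49), ([318.6, 200.8], 23), ([256.0, 203.0], 62), ([279.7, 210.7], 24), ([247.3, 219.8], 22)]
now [([267.4, 180.9], 49), ([254.8, 200.3], 132), ([246.7, 219.3], 23)]
```

```bash
python3 -c "
from station import ctrl
print(ctrl.hand_in())"
```

```text
the job is handed in; nothing more can be done
None
```

I handed the job in at about 27 s: the green relay is out and held still over its own socket, about 3° off upright, with its blade tips an estimated 19–20 mm above the deck. The strap was swung to about 1.02 rad. The box is flat on the bench within about 2 mm of where it began, though it slid up to about 6 mm and its −y end lifted briefly during the early attempts. I saw no movement of the blue relay relative to the box; the white one I never gripped and did not check separately at the end.

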